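Seat the sample carrier on the locating pin of the alignment stage

TASK

Pick up the red sample carrier plate and lay it on the alignment stage, long edge against the blue fence, with its hole over the end of the dark slot nearest the yellow marks, still short of the brass pin. Then slide it along the fence, away from the yellow marks, until its hole drops over the pin; let go of it lying flush on the stage. Be gentle: the stage's bearings must never feel more than 40 N in all, and leave the other things on the table where they are.

Things in the scene. Friction and masses are not known exactly. Their poses are not given: they have to be found in the camera images.
- plate: Loose red carrier plate on the table, 80 (its x) x 130 (its y) x 8 mm, 0.2 to 0.35 kg. Origin: centre of its underside, z up. A black grip block stands at its middle, 30 (x) x 22 mm (y), from 8 to 48 mm above the underside: pinch it across the 22 mm, along y. Chip and clip on its +y half are at most 4 mm high.
- plate_hole (a point): Centre, at the underside, of the plate's round through hole, 13 mm across: 35 mm from the plate's origin towards the plate's -y, 40 mm from either long edge.
- plate_grip (a point): Point in the middle of the grip block, 33 mm above the plate's underside: a good height to grasp it.
- stage: Alignment stage screwed to the table, black base 170 (its x) x 230 mm (its y), flat grey top 120 x 220 mm, 40 mm above the table. Origin: centre of its underside, z up. Micrometers stick out at -x and +y, below the top. Two yellow marks at its -y end: slide the plate from there towards +y, its x and y along the stage's.
- fence (a point): Middle of the top edge of the blue fence's face. The fence runs along the stage's +x edge, parallel to its y, 220 mm long; its face is at stage x = +40 mm, its top 12 mm above the grey top. A plate whose +x long edge is against it has its hole on the line stage x = 0, the pin's line.
- pin_mark (a point): Middle of the dark slot (50 mm, along y) in the grey top, at stage x = y = 0, 40 mm up; not the pin. The rigid brass pin, 10 mm across, bevelled, stands 6 mm above the top on x = 0, anywhere from 10 mm to -10 mm along y: unmeasured, to be felt or seen. Lay the plate with its hole 14 to 28 mm from here on the -y side: it then rides on the pin, 6 mm up, until the hole meets it.
- case: Bystander, leave alone: clear flat sample case, 55 x 50 x 14 mm. Origin: centre of its underside.
- lens: Bystander, leave alone: black lens mount on a steel post on a round foot, 96 mm tall, foot 50 mm across. Origin: centre of its underside.
- driver: Bystander, leave alone: screwdriver lying on the table, 160 mm long. Origin: centre of its underside.
- spacer: Bystander, leave alone: upright brass cylinder, 28 mm across, 30 mm tall. Origin: centre of its underside.
- heatblock: Bystander, leave alone: bare aluminium block 45 x 45 x 25 mm. Origin: centre of its underside.
- jar: Bystander, leave alone: small closed jar, 48 mm across, 70 mm tall. Origin: centre of its underside.
Things that resemble listed ones, but are neither listed nor needed, are in the scene too. Leave any purple or white look-alike of the plate alone.

How it is judged:
By the outcome, as a careful person would: the job done as asked, in the order asked, and still so for the second after the job is handed in, with the robot touching nothing.
It also fails if it takes over 72 s, if anything falls off the work surface, if the arm or the gripper's body presses on something with over 40 N, if the wrist force passes 120 N, or if a joint passes its speed limit or range.

ROBOT

A 6-joint arm with a two-finger parallel gripper is mounted at the origin on the work surface. World frame = base frame: x ahead of the robot, y to its left, z up, the work surface at z = 0. Lengths are in mm, angles in rad, forces in N, time in s.
With the tool pointing down it reaches from about 350 to 775 mm from the base axis. Payload 7.3 kg.
Tool frame: the origin (TCP) lies at the centre of the arm's flange, where the gripper is bolted on; the fingertips stand 178 mm ahead of it and the grasp point (between the pads) lies 159 mm ahead of it; z points along the fingers, y is the direction in which the jaws open and shut (so a half turn about z gives the same grasp; the last joint's range is limited). The gripper opens to 92 mm and grips with 3 to 60 N. Pads are 19 mm wide; open, the fingers measure 130 mm over their backs; the gripper's body (75 mm by 190 mm) begins 47 mm behind the grasp point.
Start: joints at [-1.252, 0.342, 1.524, -0, 1.275, -0.146], TCP at [235.347, -469.297, 404.741] pointing down, gripper open.
Joint ranges: [-2.53, 2.53], [-0.77, 2.02], [0.04, 2.7], [-1, 4.14], [0.28, 2.66], [-3.11, 3.11]. Speed limits (rad/s): [2.57, 2.57, 3.14, 3.14, 3.14, 3.14].

INTERFACE

Orientations are given as [roll, pitch, yaw] about the fixed x, y, z axes, in that order (R = Rz(yaw) Ry(pitch) Rx(roll)).
In Python, from plant import get_obs, capture, close_job gives the robot as it stands. The module is installed in compiled form; this text tells all that it offers.
- The arm moves only by the shell command python3 -m pendant 'ROWS'. ROWS is JSON, a list of rows, each a list of 3 entries, a list of its own where there are three numbers: the shift along the tool's x, y, z in m, then the turn, a rotation vector about the tool's x, y, z in rad, then the finger opening in m, from 0 to 0.0918. In form: [[[tx, ty, tz], [wx, wy, wz], fingers], ...]. A call has 1 to 10 rows; each row is the pose to reach, as a shift and turn from the pose commanded when the call began, along the tool's axes at that moment; what a row does not reach only later rows make up. A row lasts 1/12 s, in which the tool goes at most 41.7 mm and 7.16 degrees, less where a joint would pass 70% of its speed; a pose out of reach is approached as far as the arm can. A call with a gripper value outside its range is refused whole. The fingers move at their own pace and stop on an object; the grip force is fixed at half the most. Time passes only in rows, so rows that repeat a pose let the fingers close. It gives the time, the measured TCP pose, the force and the opening at its end, in the units of the state.
- get_obs(): the state, without advancing time (a new reading comes with each control period).
- capture(name): name is "scene" or "top" or "wrist"; returns a dict with "color" (480x640x3 uint8, red, green, blue), "mtx" (3x3 intrinsics, pixels), "rvec" (rotation vector, rad) and "tvec" (3), from world to camera coordinates, as OpenCV has them. Camera axes: x right, y down, z forward; pixel columns grow to the right and rows downward; lengths in mm; the calibration is good to about 2 mm. A picture is of the moment at which its call begins. There is no depth.
- close_job(): hands the job in, once; it reports no verdict.
The state is a dict: "time": time; "joint_positions": joint angles; "dq": joint speeds; "tau": joint torques, N m; "tool_pos": TCP position; "tcp_rot": TCP orientation; "contact_force": force on the tool from outside, world axes, zero at the start; "moment": the same for the moment, N m; "grip_width": finger opening in mm.
Only numpy, scipy, OpenCV 4.12 (cv2) and the standard library are available. Lean on these libraries where they do the work, as an engineer would, in place of code of your own. Each camera call takes 0.05 s, during which the arm holds its last target. There are 200 camera calls.

## Working session

There is one attempt and no reset: what is moved stays moved. The work goes in short steps, Python scripts to look and compute and a shell command to move; the robot and the scene stay as the last step left them, time stands still between calls to the robot, and variables do not carry over. Pictures are saved under pics/ and viewed, about 8 in all and at most 12, crops included, and the job is handed in when it is done.

```bash
mkdir -p pics
cat > h.py <<'E'
import numpy as np, cv2
from plant import get_obs, capture, close_job
from scipy.spatial.transform import Rotation as R
def snap(cam,name):
    c=capture(cam); cv2.imwrite(f'pics/{name}.png',c['color'][:,:,::-1]); np.savez(f'pics/{name}.npz',**c); return c
def load(name): return dict(np.load(f'pics/{name}.npz'))
def ray(c,uv):
    Rm=cv2.Rodrigues(c['rvec'])[0]; o=-Rm.T@np.ravel(c['tvec'])
    d=Rm.T@np.linalg.inv(c['mtx'])@np.array([*uv,1.]); return o,d/np.linalg.norm(d)
def onz(c,uv,z):
    o,d=ray(c,uv); return o+d*(z-o[2])/d[2]
def tri(obs):
    A=np.zeros((3,3));b=np.zeros(3)
    for c,uv in obs:
        o,d=ray(c,uv);P=np.eye(3)-np.outer(d,d);A+=P;b+=P@o
    p=np.linalg.solve(A,b); return p,[np.linalg.norm(np.cross(p-ray(c,uv)[0],ray(c,uv)[1])) for c,uv in obs]
def proj(c,p): return cv2.projectPoints(np.array(p,float).reshape(-1,3),c['rvec'],c['tvec'],c['mtx'],None)[0].reshape(-1,2)
E
python3 - <<'E'
from h import *
np.set_printoptions(precision=3,suppress=True)
for n in('scene','top','wrist'):
    c=snap(n,n+'0'); Rm=cv2.Rodrigues(c['rvec'])[0]; print(n,-Rm.T@np.ravel(c['tvec']),Rm[2],c['mtx'][0])
print(get_obs())
E
```

```text
scene [1131.38    77.97   921.411] [-0.574 -0.053 -0.817] [463.059   0.    321.451]
top [ 185.256  -10.052 1831.429] [ 0.19   0.003 -0.982] [603.517   0.    320.355]
wrist [ 301.368 -435.521  384.788] [-0.246 -0.12  -0.962] [387.879   0.    318.76 ]
{'time': 0.15, 'joint_positions': array([-1.252,  0.343,  1.525, -0.   ,  1.275, -0.146]), 'dq': array([ 0.001, -0.003, -0.002, -0.002, -0.   ,  0.001]), 'tau': array([  0.   , -43.147, -24.435,   0.072,   0.054,  -0.   ]), 'tool_pos': array([ 235.291, -469.217,  404.236]), 'tcp_rot': array([-3.141, -0.   ,  0.465]), 'contact_force': array([ 1.071, -0.482,  0.431]), 'moment': array([-0.013,  0.042, -0.046]), 'grip_width': 91.94025135646464}
```

View pics/top0.png

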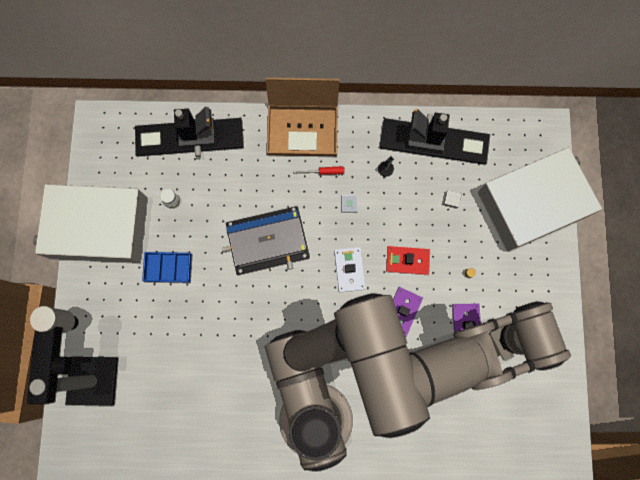

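View pics/scene0.png

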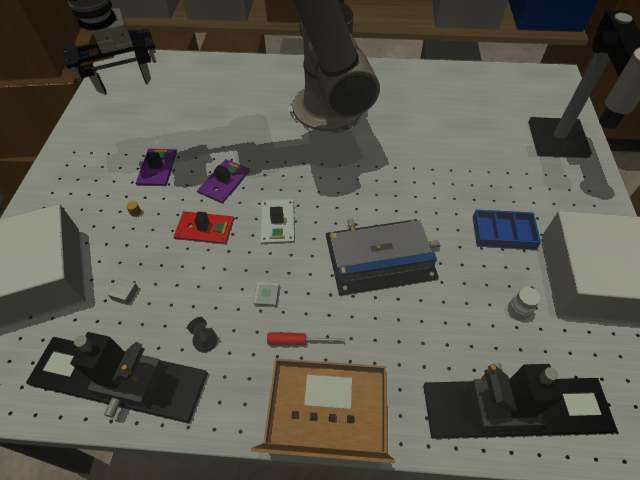

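The top view shows the red plate at about (408,260), with its block at (409,259) and its hole at (419,262). The stage is at about (267,240), with the blue fence on the far side. The scene view shows the yellow marks on the stage's world −y end, at (335,235) and (343,268). Next I'll get coarse positions.

Run:
```python
from h import *
np.set_printoptions(precision=2,suppress=True)
t=load('top0');s=load('scene0')
def mask(c,lo,hi,box,f):
    h=cv2.cvtColor(c['color'],cv2.COLOR_RGB2HSV);m=cv2.inRange(h,lo,hi)
    z=np.zeros_like(m);x0,y0,x1,y1=box;z[y0:y1,x0:x1]=m[y0:y1,x0:x1]
    pts=np.argwhere(z)[:,::-1].astype(np.float32);r=cv2.minAreaRect(pts);print(f,len(pts),r[0],r[1],r[2]);return cv2.boxPoints(r)
for c,b,n in((t,(370,235,450,285),'t'),(s,(165,200,245,250),'s')):
    bx=mask(c,(0,150,60),(8,255,255),b,n+' red');P=np.array([onz(c,q,8) for q in bx]);print(P,P.mean(0))
for c,b,n in((t,(220,195,315,280),'t'),(s,(320,210,445,300),'s')):
    bx=mask(c,(100,120,40),(125,255,255),b,n+' blue');P=np.array([onz(c,q,46) for q in bx]);print(P,P.mean(0))
o=get_obs();T=R.from_euler('xyz',o['tcp_rot']).as_matrix()
w=load('wrist0');Rm=cv2.Rodrigues(w['rvec'])[0];print('cam in tool',T.T@(-Rm.T@np.ravel(w['tvec'])-o['tool_pos']),T.T@Rm[2],T.T@Rm[0])
for n,uv,c in(('slot t',(267,239),t),('slot s',(381,246),s)):print(n,onz(c,uv,40))
print('block top', tri([(t,(409,257.5)),(s,(202,217))]))
print('slot', tri([(t,(267,239)),(s,(381,246))]))
```

```text
t red 847 (407.8765563964844, 259.9167785644531) (42.069923400878906, 25.264118194580078) 4.23639440536499
[[ 440.12 -205.58    8.  ]
 [ 518.21 -211.45    8.  ]
 [ 510.96 -340.08    8.  ]
 [ 433.   -333.19    8.  ]] [ 475.57 -272.58    8.  ]
s red 1042 (202.98959350585938, 226.60150146484375) (56.16689682006836, 27.01214599609375) 5.856013774871826
[[ 517.44 -338.28    8.  ]
 [ 435.39 -352.92    8.  ]
 [ 443.85 -208.39    8.  ]
 [ 524.71 -199.76    8.  ]] [ 480.35 -274.84    8.  ]
t blue 474 (262.30615234375, 221.16006469726562) (6.89569091796875, 72.779541015625) 77.00537872314453
[[562.82 281.85  46.  ]
 [617.76  68.71  46.  ]
 [596.89  63.45  46.  ]
 [542.19 276.16  46.  ]] [579.91 172.54  46.  ]
s blue 664 (386.8908386230469, 262.8175048828125) (7.188568115234375, 97.1641616821289) 80.90972137451172
[[596.96  64.51  46.  ]
 [541.51 277.81  46.  ]
 [560.39 279.13  46.  ]
 [614.9   67.99  46.  ]] [578.44 172.36  46.  ]
cam in tool [74.17 -0.48 19.46] [-0.27 -0.    0.96] [-0.  1.  0.]
slot t [526.23 157.2   40.  ]
slot s [530.48 158.72  40.  ]
block top (array([ 477.27, -270.63,   41.86]), [np.float64(0.5369032979696184), np.float64(0.5369032979697193)])
slot (array([527.18, 158.42,  35.09]), [np.float64(0.75498134109479), np.float64(0.7549813410948296)])
```

```bash
python3 -m pendant '[[[0.03,-0.005,0.005],[0,0,0.04],0.0918],[[0.07,-0.012,0.015],[0,0,0.12],0.0918],[[0.11,-0.019,0.025],[0,0,0.2],0.0918],[[0.15,-0.027,0.035],[0,0,0.28],0.0918],[[0.19,-0.035,0.045],[0,0,0.36],0.0918],[[0.23,-0.042,0.055],[0,0,0.42],0.0918],[[0.27,-0.049,0.065],[0,0,0.48],0.0918],[[0.30,-0.054,0.07],[0,0,0.51],0.0918],[[0.32,-0.058,0.07],[0,0,0.52],0.0918],[[0.326,-0.059,0.07],[0,0,0.52],0.0918]]'; python3 -m pendant '[[[0,0,0],[0,0,0],0.0918],[[0,0,0],[0,0,0],0.0918],[[0,0,0],[0,0,0],0.0918]]'; python3 -c "
from h import *
snap('wrist','w1');print(get_obs())"
```

```text
time: 0.98
tool_pos: [502.4, -268.0, 333.8]
tcp_rot: [-3.14, 0.001, -0.052]
contact_force: [-0.3, 0.2, 0.4]
grip_width: 91.8
time: 1.23
tool_pos: [499.5, -271.3, 334.8]
tcp_rot: [3.141, 0.0, -0.056]
contact_force: [-0.4, 0.2, -0.5]
grip_width: 91.9
{'time': 1.2833, 'joint_positions': array([-6.32632314e-01,  4.82751451e-01,  1.50501537e+00, -4.18403494e-04,
        1.15370904e+00,  9.95032229e-01]), 'dq': array([-0.00331057, -0.00160238, -0.00316723,  0.00293549, -0.0004794 ,
        0.00307079]), 'tau': array([ 4.90129553e-01, -4.86964238e+01, -2.30321145e+01,  8.92035733e-02,
       -4.84634237e-02, -1.03106350e-02]), 'tool_pos': array([ 499.38551606, -271.45963323,  334.91999312]), 'tcp_rot': array([ 3.14120821e+00,  1.10362266e-04, -5.66987644e-02]), 'contact_force': array([-0.95184289, -1.32877743, -0.35468404]), 'moment': array([ 0.07795128,  0.00846341, -0.0381097 ]), 'grip_width': 91.82590712121325}
```

View pics/w1.png

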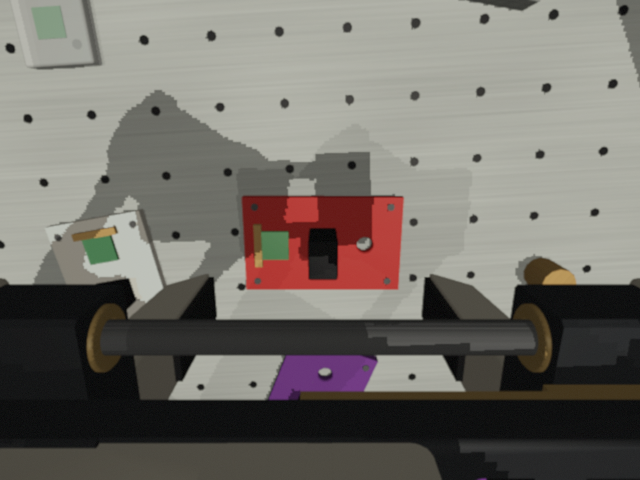

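The wrist view shows the plate with corners near (243,196), (403,196), (399,290) and (246,290). The hole is at (364,243) and the block's top is around (323,240). I'll take a second view to get the height.

```bash
python3 -m pendant '[[[-0.02,0.01,0.02],[0,0,0],0.0918],[[-0.04,0.03,0.04],[0,0,0],0.0918],[[-0.05,0.04,0.06],[0,0,0],0.0918],[[-0.05,0.04,0.06],[0,0,0],0.0918],[[-0.05,0.04,0.06],[0,0,0],0.0918],[[-0.05,0.04,0.06],[0,0,0],0.0918]]'
cat > red.py <<'E'
from h import *
def quad(c,lo=(0,130,50),hi=(8,255,255)):
    h=cv2.cvtColor(c['color'],cv2.COLOR_RGB2HSV);m=cv2.inRange(h,lo,hi)
    n,l,s,_=cv2.connectedComponentsWithStats(m);k=1+np.argmax(s[1:,4])
    hull=cv2.convexHull(np.argwhere(l==k)[:,::-1].astype(np.int32)).reshape(-1,2).astype(float)
    a=cv2.approxPolyDP(hull.astype(np.int32),8,True).reshape(-1,2).astype(float)
    # refine: fit line to contour pts near each side
    cs,_=cv2.findContours((l==k).astype(np.uint8),cv2.RETR_EXTERNAL,cv2.CHAIN_APPROX_NONE)
    p=max(cs,key=len).reshape(-1,2).astype(float);L=[]
    for i in range(len(a)):
        A,B=a[i],a[(i+1)%len(a)];d=(B-A)/np.linalg.norm(B-A);t=(p-A)@d;e=abs((p-A)@[-d[1],d[0]])
        q=p[(t>5)&(t<np.linalg.norm(B-A)-5)&(e<4)]
        v=cv2.fitLine(q.astype(np.float32),cv2.DIST_HUBER,0,.01,.01).ravel();n=np.array([-v[1],v[0]]);L.append([*n,-n@v[2:]])
    out=[]
    for i in range(len(a)):
        x=np.cross(L[i-1],L[i]);out.append(x[:2]/x[2])
    return np.array(out)
def srt(q):
    c=q.mean(0);return q[np.argsort(np.arctan2(*(q-c).T[::-1]))]
E
python3 - <<'E'
from red import *
np.set_printoptions(precision=2,suppress=True)
snap('wrist','w2');o=get_obs();print(o['tool_pos'],o['tcp_rot'])
a,b=load('w1'),load('w2')
qa,qb=srt(quad(a)),srt(quad(b));print(qa,qb)
P=[]
for u,v in zip(qa,qb):
    p,e=tri([(a,u),(b,v)]);P.append(p);print(p,e[0])
for c,q in((a,qa),(b,qb)):
    G=np.array([onz(c,x,8) for x in q]);print(G.mean(0),[np.linalg.norm(G[i]-G[i-1]) for i in range(4)], np.arctan2(*(G[i:=1]-G[0])[1::-1]),np.arctan2(*(G[2]-G[3])[1::-1]))
E
```

```text
time: 1.78
tool_pos: [448.4, -308.2, 275.8]
tcp_rot: [3.141, -0.002, -0.056]
contact_force: [-0.1, 0.8, -0.4]
grip_width: 92.0
[ 448.7  -307.91  276.07] [ 3.14 -0.   -0.06]
[[241.91 196.  ]
 [402.5  196.  ]
 [396.67 288.  ]
 [247.39 288.  ]] [[155.46 138.16]
 [362.49 137.11]
 [359.57 258.  ]
 [168.76 258.  ]]
[ 520.09 -209.11    5.29] 0.5498030474760737
[ 513.01 -338.98    5.12] 0.2313876641569466
[ 431.61 -334.84    2.66] 0.06807391549652396
[ 441.7  -206.12    9.6 ] 0.22829261928728806
[ 477.48 -272.07    8.  ] [np.float64(79.85738435073576), np.float64(128.74124508318323), np.float64(79.8529300895061), np.float64(128.10504387423563)] -1.627548355714779 -1.6275162659222682
[ 476.81 -272.      8.  ] [np.float64(78.86874157696758), np.float64(128.81337996145118), np.float64(79.52636096167517), np.float64(129.3111965793501)] -1.6229042214923524 -1.6279983867993824
```

View pics/w2.png

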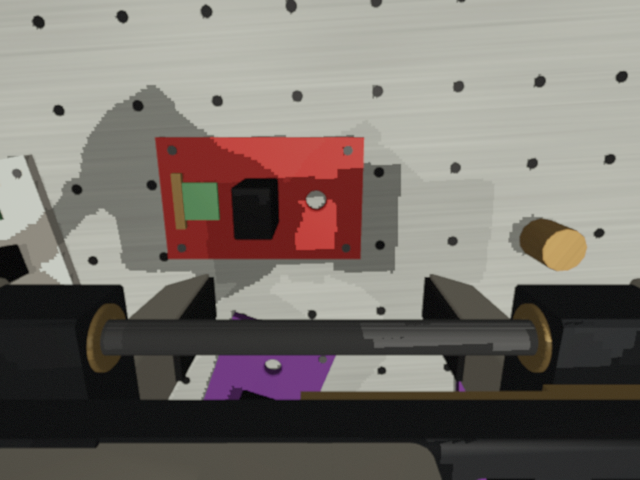

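The plate is centred at (477.1, −272.0) with yaw −0.056. Its top is at about 6 mm and it measures 129×80 mm, so it agrees with the spec. I'll move above it and descend.

```bash
python3 -m pendant '[[[0.012,-0.015,0.0],[0,0,0],0.0918],[[0.022,-0.03,0.01],[0,0,0],0.0918],[[0.0264,-0.0375,0.025],[0,0,0],0.0918],[[0.0264,-0.0375,0.045],[0,0,0],0.0918],[[0.0264,-0.0375,0.065],[0,0,0],0.0918],[[0.0264,-0.0375,0.078],[0,0,0],0.0918],[[0.0264,-0.0375,0.084],[0,0,0],0.0918],[[0.0264,-0.0375,0.084],[0,0,0],0.0918],[[0.0264,-0.0375,0.084],[0,0,0],0.0918]]'; python3 -m pendant '[[[0,0,0],[0,0,0],0.07],[[0,0,0],[0,0,0],0.05],[[0,0,0],[0,0,0],0.035],[[0,0,0],[0,0,0],0.028],[[0,0,0],[0,0,0],0.018],[[0,0,0],[0,0,0],0.0],[[0,0,0],[0,0,0],0.0],[[0,0,0],[0,0,0],0.0],[[0,0,0],[0,0,0],0.0],[[0,0,0],[0,0,0],0.0]]'
```

```text
time: 2.58
tool_pos: [477.3, -271.6, 191.6]
tcp_rot: [3.141, -0.001, -0.055]
contact_force: [0.5, -0.7, 0.5]
grip_width: 91.6
time: 3.42
tool_pos: [476.6, -271.6, 190.7]
tcp_rot: [3.142, 0.0, -0.055]
contact_force: [-0.3, 0.5, -0.2]
grip_width: 29.5
```

```bash
python3 -m pendant '[[[0,0,0],[0,0,0],0.0],[[0,0,0],[0,0,0],0.0],[[0,0,0],[0,0,0],0.0],[[0,0,0],[0,0,0],0.0]]'; python3 -m pendant '[[[0,0,-0.005],[0,0,0],0.0],[[0,0,-0.015],[0,0,0],0.0],[[0,0,-0.03],[0,0,0],0.0],[[0,0,-0.05],[0,0,0],0.0],[[0,0,-0.07],[0,0,0],0.0],[[0,0,-0.09],[0,0,0],0.0],[[0,0,-0.105],[0,0,0],0.0],[[0,0,-0.11],[0,0,0],0.0],[[0,0,-0.11],[0,0,0],0.0],[[0,0,-0.11],[0,0,0],0.0]]'
```

```text
time: 3.75
tool_pos: [476.6, -271.7, 190.7]
tcp_rot: [3.141, -0.0, -0.055]
contact_force: [0.5, -1.1, -0.2]
grip_width: 22.1
time: 4.58
tool_pos: [476.4, -271.4, 300.5]
tcp_rot: [-3.141, 0.0, -0.055]
contact_force: [-0.4, 0.1, -3.0]
grip_width: 21.6
```

```bash
python3 -m pendant '[[[0,-0.01,-0.01],[0,0,0],0.0],[[-0.005,-0.03,-0.02],[0,0,-0.02],0.0],[[-0.01,-0.06,-0.02],[0,0,-0.05],0.0],[[-0.013,-0.095,-0.02],[0,0,-0.08],0.0],[[-0.017,-0.13,-0.02],[0,0,-0.11],0.0],[[-0.022,-0.165,-0.02],[0,0,-0.14],0.0],[[-0.026,-0.2,-0.02],[0,0,-0.17],0.0],[[-0.03,-0.235,-0.02],[0,0,-0.2],0.0],[[-0.035,-0.265,-0.02],[0,0,-0.22],0.0],[[-0.037,-0.285,-0.02],[0,0,-0.24],0.0]]'; python3 -c "
from h import *
o=get_obs();print(o['tool_pos'],o['tcp_rot'])
T=R.from_euler('xyz',[np.pi,0,-.055+.24]).as_matrix();x=np.array([476.4,-271.4,0])+R.from_euler('z',-.055).as_matrix()@[-37,285,0];print(x,T.T@(np.array([446,137,0])-x))"
```

```text
time: 5.42
tool_pos: [454.0, 18.1, 320.4]
tcp_rot: [-3.14, 0.002, 0.187]
contact_force: [0.1, -0.3, -3.1]
grip_width: 21.7
[454.01333899  18.07164479 320.37472502] [-3.14008653e+00  2.22473847e-03  1.87466304e-01]
[455.12304678  15.20302033   0.        ] [ 1.34367588e+01 -1.21396819e+02 -1.48668226e-14]
```

```bash
python3 -m pendant '[[[0.002,-0.025,0],[0,0,-0.02],0.0],[[0.005,-0.055,0],[0,0,-0.05],0.0],[[0.01,-0.09,0],[0,0,-0.067],0.0],[[0.013,-0.112,0],[0,0,-0.067],0.0],[[0.0134,-0.121,0],[0,0,-0.067],0.0],[[0.0134,-0.121,0],[0,0,-0.067],0.0],[[0.0134,-0.121,0],[0,0,-0.067],0.0],[[0.0134,-0.121,0],[0,0,-0.067],0.0]]'; python3 -c "
from h import *
snap('wrist','w3')"
```

```text
time: 6.08
tool_pos: [446.3, 135.7, 320.5]
tcp_rot: [3.141, 0.001, 0.251]
contact_force: [-0.6, -0.3, -3.2]
grip_width: 22.0
```

View pics/w3.png

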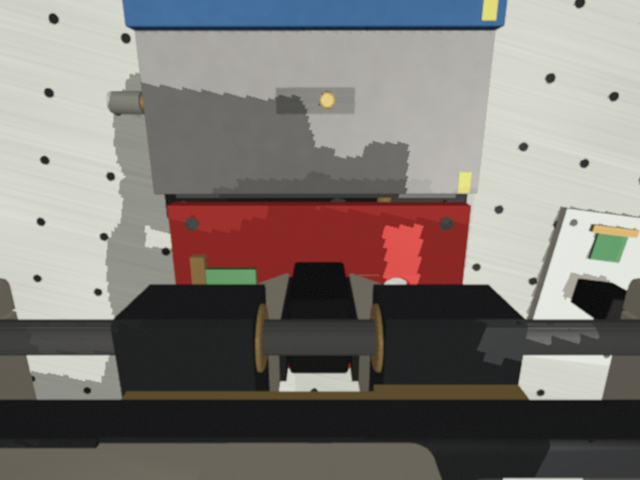

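The view shows the pin at (327,100) and the slot spanning columns 276–355 at row 100. The fence's foot is at row ~28, and the yellow marks are on the right (stage −y), so the pin lies a few mm to the −y side of the slot's middle. Next is a second view for triangulation.

```bash
python3 -m pendant '[[[0.015,0.02,0],[0,0,0],0.0],[[0.035,0.045,0],[0,0,0],0.0],[[0.04,0.05,0],[0,0,0],0.0],[[0.04,0.05,0],[0,0,0],0.0],[[0.04,0.05,0],[0,0,0],0.0],[[0.04,0.05,0],[0,0,0],0.0]]'; python3 -c "
from h import *
c=snap('wrist','w4');im=c['color'][:,:,::-1];a=load('w3')['color'][:,:,::-1]
import numpy as np
cv2.imwrite('pics/c34.png',np.vstack([cv2.resize(a[80:120,250:380],None,fx=6,fy=6,interpolation=0),cv2.resize(im[40:280,100:560],(780,350),interpolation=0)]))"
```

```text
time: 6.63
tool_pos: [496.8, 97.7, 320.4]
tcp_rot: [-3.141, 0.001, 0.251]
contact_force: [0.6, -0.0, -2.6]
grip_width: 21.7
```

View pics/w4.png

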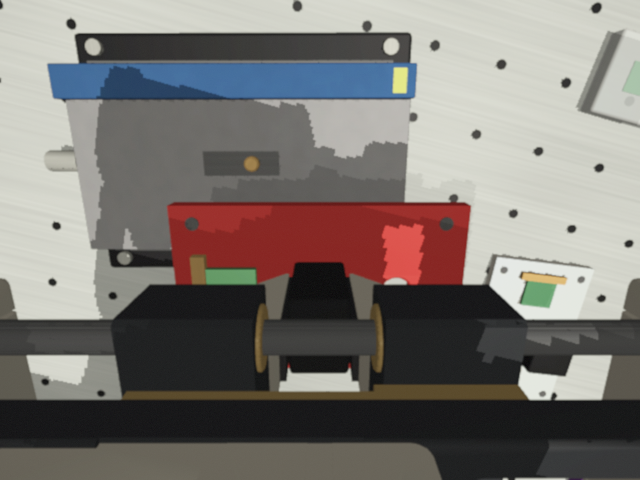

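This view shows the pin at (251,163), the slot spanning columns 204–279 at row 163, the fence's foot at row ~98, and the held plate's front edge at row 204, columns 169–470. Now the measuring.

```bash
cat > m.py <<'E'
from h import *
np.set_printoptions(precision=2,suppress=True)
a,b=load('w3'),load('w4');res={}
def comp(m,seed=None):
    n,l,s,ce=cv2.connectedComponentsWithStats(m.astype(np.uint8));k=1+np.argmax(s[1:,4]);return l==k,s[k],ce[k]
for n,c,(x0,y0,x1,y1) in(('w3',a,(262,80,370,122)),('w4',b,(190,145,295,182))):
    g=c['color'][y0:y1,x0:x1].astype(int);h=cv2.cvtColor(c['color'],cv2.COLOR_RGB2HSV)[y0:y1,x0:x1]
    pm,s,ce=comp((h[...,1]>80)&(h[...,0]<35)&(h[...,0]>8));print(n,'pin',s,ce+[x0,y0])
    gray=g.sum(2)/3
    sh=cv2.resize(gray.astype(np.uint8),None,fx=7,fy=7,interpolation=0);cv2.imwrite(f'pics/{n}s.png',sh)
    r=int(round(ce[1]));print(gray[r-5,::1].astype(int)); print(gray[:,10+10].astype(int)); 
    res[n]=ce+[x0,y0]
    H=cv2.cvtColor(c['color'],cv2.COLOR_RGB2HSV);bl=(H[...,0]>100)&(H[...,0]<125)&(H[...,1]>120);bl[200:]=0
    cols=[180,250,330,400,450] if n=='w3' else [80,140,200,270,340,390]
    for u in cols:
        rr=np.where(bl[:,u])[0];print(u,rr.min(),rr.max(),c['color'][rr.max()-6:rr.max()+3,u,2], onz(c,(u,rr.max()+.5),40)[:2])
print('pin tri',tri([(a,res['w3']),(b,res['w4'])]),onz(a,res['w3'],46),onz(b,res['w4'],46))
E
python3 m.py
```

```text
w3 pin [ 57  12  16  17 206] [326.64  99.8 ]
[165 167 166 165 167 166 167 166 167 166 167 167 165 153 138 124 107  92
  90  91  95 110 118 121 126 131 130 131 128 110  94  91  97 112 120 123
 129 132 133 134 134 134 135 134 134 134 135 135 135 135 136 135 136 136
 135 136 136 138 141 139 151 173 186 190 191 189 188 185 178 164 154 147
 140 138 138 138 138 138 138 139 137 138 138 139 138 138 138 138 137 139
 138 140 149 163 170 170 170 170 171 170 170 170 170 171 170 169 169 170]
[168 168 168 168 167 168 165 154 136 129 128 128 128 130 120  95  81  78
  79  79  78  78  79  80  81  80  80  80  79  79  80  78  81  84  94 102
 106 107 107 107 107 107]
180 0 28 [159 159 156 142 114  75  59  67  95] [550.68 250.24]
250 0 28 [156 156 152 137 107  68  56  65  99] [561.23 209.  ]
330 0 28 [154 154 150 132 100  67  54  64 109] [573.29 161.88]
400 0 28 [153 153 148 132  99  68  59  67 109] [583.85 120.65]
450 0 28 [158 158 153 133  97  66  58  68 111] [591.38  91.21]
w4 pin [ 54  11  16  16 206] [251.36 163.46]
[106 106 106 106 106 107 107 106 106 105 107 108 102  87  75  74  73  74
  74  74  7
[... 325 characters left out ...]
 109 109 107 107]
[108 109 108 108 108 103  90  77  74  73  73  74  75  74  74  73  73  74
  71  72  73  74  76  75  74  74  73  73  73  76  83  98 106 108 107 108
 108]
80 63 98 [156 156 156 157 155 146 122 113 147] [545.3  267.93]
140 64 98 [97 98 98 98 97 89 73 77 98] [554.76 230.91]
200 64 98 [ 97  97  98  97  95  87  70  76 100] [564.22 193.9 ]
270 64 97 [160 159 161 161 160 156 137 105 122] [575.84 150.87]
340 64 97 [162 162 162 162 163 157 135 103 126] [586.86 107.76]
390 64 97 [168 168 168 167 168 163 135  98 125] [594.73  76.98]
pin tri (array([532.84, 153.45,  44.09]), [np.float64(0.036757413501696326), np.float64(0.03675741350182064)]) [532.75 153.49  46.  ] [533.09 153.15  46.  ]
```

Run:
```python
from h import *
np.set_printoptions(precision=2,suppress=True)
a,b=load('w3'),load('w4');yaw=.252
for n,c,sl,pin,ft in(('w3',a,(315.8,100.9),(326.6,99.8),[(180,28.8),(330,28.7),(450,28.7)]),('w4',b,(241,163.5),(251.4,163.5),[(80,98.5),(200,98.4),(340,97.9),(390,97.7)])):
    S=onz(c,sl,40);Rz=R.from_euler('z',yaw).as_matrix();print(n,'slot',S)
    st=lambda p:Rz.T@(p-S)
    print('pin st',st(onz(c,pin,45)),'foot',[st(onz(c,q,40)) for q in ft])
    # plate held: front top edge, tool frame
    H=cv2.cvtColor(c['color'],cv2.COLOR_RGB2HSV);m=((H[...,0]<8)|(H[...,0]>175))&(H[...,1]>130)&(H[...,2]>40)
    T=[446.3,135.7,320.5] if n=='w3' else [496.8,97.7,320.4]
    Rt=R.from_euler('xyz',[np.pi,0,.251]).as_matrix()
    for u in(200,300,400,450):
        r=np.where(m[190:250,u])[0].min()+190-.5;print(u,r,Rt.T@(onz(c,(u,r),T[2]-191+8)-T))
    for r in(225,250):
        k=np.where(m[r])[0];k=k[(k>150)&(k<490)];print(r,k.min(),k.max(),[(Rt.T@(onz(c,(u,r),T[2]-191+8)-T)) for u in(k.min()-.5,k.max()+.5)])
    print('hole rim',proj(c,[np.array(T)+Rt@np.array([0,35,183])]))
print('slot tri',tri([(a,(315.8,100.9)),(b,(241,163.5))]))
```

```text
w3 slot [530.75 159.98  40.  ]
pin st [ 0.38 -6.79  5.  ] foot [array([41.64, 82.45,  0.  ]), array([41.56, -8.78,  0.  ]), array([ 41.46, -81.73,   0.  ])]
200 201.5 [ 41.86 -51.51 183.  ]
300 200.5 [ 42.28  -8.66 183.  ]
400 201.5 [ 41.84  34.16 183.  ]
450 201.5 [ 41.84  55.57 183.  ]
225 170 467 [array([ 31.46, -65.68, 183.  ]), array([ 31.44,  64.16, 183.  ])]
250 172 464 [array([ 20.  , -66.01, 183.  ]), array([ 19.98,  64.03, 183.  ])]
hole rim [[396.6  291.48]]
w4 slot [530.52 160.68  40.  ]
pin st [ 0.48 -7.79  5.  ] foot [array([ 41.05, 100.18,   0.  ]), array([40.98, 23.76,  0.  ]), array([ 41.13, -65.3 ,   0.  ]), array([ 41.19, -97.07,   0.  ])]
200 202.5 [ 41.39 -51.69 183.  ]
300 202.5 [ 41.37  -8.82 183.  ]
400 202.5 [ 41.35  34.02 183.  ]
450 202.5 [ 41.34  55.43 183.  ]
225 170 467 [array([ 31.43, -65.84, 183.  ]), array([ 31.38,  63.97, 183.  ])]
250 172 464 [array([ 19.96, -66.17, 183.  ]), array([ 19.93,  63.84, 183.  ])]
hole rim [[396.99 291.39]]
slot tri (array([530.75, 160.1 ,  42.45]), [np.float64(0.20641833399489679), np.float64(0.2064183339949343)])
```

In the tool frame, the held plate spans about ±65 mm in y, with a camera bias of about −0.9 mm. The stage yaw is 0.252, the slot's middle is at (531.0, 159.1) after correcting for that bias, and the pin is about 7 mm to the −y side of it. The laying target puts the hole at stage y ≈ −22, so I'll go to the plate at stage (−7, +13), still high.

```bash
python3 -m pendant '[[[0.012,-0.018,0],[0,0,0],0.0],[[0.028,-0.042,0.01],[0,0,0],0.0],[[0.038,-0.058,0.025],[0,0,0],0.0],[[0.0414,-0.064,0.045],[0,0,0],0.0],[[0.0414,-0.064,0.06],[0,0,0],0.0],[[0.0414,-0.064,0.068],[0,0,0],0.0],[[0.0414,-0.064,0.072],[0,0,0],0.0],[[0.0414,-0.064,0.072],[0,0,0],0.0],[[0.0414,-0.064,0.072],[0,0,0],0.0],[[0.0414,-0.064,0.072],[0,0,0],0.0]]'; python3 -c "
from h import *
snap('wrist','w5');print(get_obs()['tool_pos'],get_obs()['tcp_rot'])"
```

```text
time: 7.52
tool_pos: [522.0, 170.0, 249.8]
tcp_rot: [3.141, -0.002, 0.251]
contact_force: [0.2, -0.5, -2.5]
grip_width: 21.7
[521.98191899 170.02922978 249.77317738] [ 3.14134828e+00 -1.98354440e-03  2.51383205e-01]
```

View pics/w5.png

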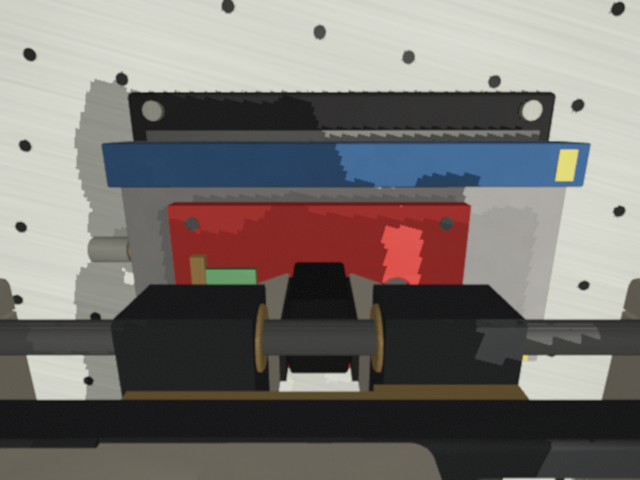

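The plate hangs low beside the fence and parallel to it. The fence's lower edge is at row ~186 and the plate's edge at row 204. I'll check the gap and the y position against the fence ends.

Run:
```python
from h import *
np.set_printoptions(precision=2,suppress=True)
c=load('w5');T=np.array([522.,170.,249.8]);Rt=R.from_euler('xyz',[np.pi,0,.2514]).as_matrix()
H=cv2.cvtColor(c['color'],cv2.COLOR_RGB2HSV);bl=(H[...,0]>100)&(H[...,0]<125)&(H[...,1]>120)
tl=lambda uv,z:Rt.T@(onz(c,uv,z)-T)
for u in(140,220,300,400,500,540):
    k=np.where(bl[120:200,u])[0]+120;print(u,k.min(),k.max(),c['color'][k.max()-8:k.max()+3,u,2],tl((u,k.max()+.5),40)[:2],tl((u,k.max()+.5),52)[:2])
for r in(160,172,180):
    k=np.where(bl[r])[0];k=k[(k>80)&(k<610)];e=[tl((x,r),52) for x in(k.min()-.5,k.max()+.5)];print(r,k.min(),k.max(),e[0][:2],e[1][:2],(e[0][1]+e[1][1])/2)
m=((H[...,0]<8)|(H[...,0]>175))&(H[...,1]>130)&(H[...,2]>40)
zt=T[2]-191+8
for u in(200,300,400,450):
    r=np.where(m[190:250,u])[0].min()+189.5;print(u,r,tl((u,r),zt)[:2])
```

```text
140 143 185 [98 98 98 98 99 99 99 99 96 88 87] [ 45.23 -88.92] [ 47.04 -83.36]
220 143 185 [99 98 99 99 98 98 99 98 96 89 92] [ 45.21 -49.46] [ 47.03 -46.39]
300 143 185 [98 97 97 98 98 97 96 98 94 86 88] [ 45.19 -10.01] [47.01 -9.42]
400 143 186 [153 153 153 152 153 153 153 148 125  96  97] [44.67 39.32] [46.52 36.8 ]
500 142 185 [155 154 154 154 154 154 154 153 148 140 149] [45.14 88.57] [46.96 82.96]
540 142 185 [155 155 155 155 155 155 155 155 152 145 150] [ 45.13 108.28] [ 46.95 101.42]
160 105 586 [ 58.67 -98.02] [ 58.55 120.72] 11.348463674526535
172 107 584 [ 53.25 -97.92] [ 53.14 120.82] 11.44675794327285
180 108 582 [ 49.59 -98.01] [ 49.48 120.58] 11.28317599264831
200 201.5 [ 42.39 -51.65]
300 201.5 [42.37 -8.78]
400 201.5 [42.35 34.06]
450 201.5 [42.34 55.48]
```

The gap to the fence is about 4.6 mm, and the hole is at stage y ≈ −22.5. I'll go down to just above the pin, then ease onto the fence.

```bash
python3 -m pendant '[[[0,0,0.004],[0,0,0],0.0],[[0,0,0.008],[0,0,0],0.0],[[0,0,0.0105],[0,0,0],0.0],[[0.001,0,0.0105],[0,0,0],0.0],[[0.002,0,0.0105],[0,0,0],0.0],[[0.003,0,0.0105],[0,0,0],0.0],[[0.003,0,0.0105],[0,0,0],0.0],[[0.003,0,0.0105],[0,0,0],0.0]]'; python3 -m pendant '[[[0.0005,0,0],[0,0,0],0.0],[[0.001,0,0],[0,0,0],0.0],[[0.001,0,0],[0,0,0],0.0]]'
```

```text
time: 8.23
tool_pos: [524.7, 171.0, 238.3]
tcp_rot: [3.141, -0.0, 0.252]
contact_force: [0.6, 0.0, -2.6]
grip_width: 22.0
time: 8.48
tool_pos: [525.7, 171.2, 238.3]
tcp_rot: [3.141, -0.0, 0.252]
contact_force: [1.1, 0.4, -2.1]
grip_width: 21.8
```

```bash
python3 -m pendant '[[[0.0005,0,0],[0,0,0],0.0],[[0.0005,0,0],[0,0,0],0.0]]'; python3 -m pendant '[[[0.0005,0,0],[0,0,0],0.0],[[0.0005,0,0],[0,0,0],0.0]]'
```

```text
time: 8.65
tool_pos: [526.1, 171.4, 238.2]
tcp_rot: [3.142, -0.0, 0.252]
contact_force: [0.7, 0.3, -2.9]
grip_width: 22.1
time: 8.82
tool_pos: [526.6, 171.5, 238.2]
tcp_rot: [3.141, -0.0, 0.252]
contact_force: [-0.4, -0.1, -3.2]
grip_width: 22.2
```

```bash
python3 -m pendant '[[[0.0005,0,0],[0,0,0],0.0],[[0.0005,0,0],[0,0,0],0.0]]'; python3 -m pendant '[[[0.0005,0,0],[0,0,0],0.0],[[0.0005,0,0],[0,0,0],0.0]]'
```

```text
time: 8.98
tool_pos: [527.1, 171.6, 238.2]
tcp_rot: [3.141, -0.0, 0.252]
contact_force: [-0.5, 0.9, -4.0]
grip_width: 21.8
time: 9.15
tool_pos: [527.5, 171.7, 238.2]
tcp_rot: [3.142, 0.0, 0.252]
contact_force: [0.2, 0.0, -2.2]
grip_width: 22.0
```

```bash
python3 -m pendant '[[[0.0005,0,0],[0,0,0],0.0],[[0.0005,0,0],[0,0,0],0.0]]'; python3 -m pendant '[[[0.0005,0,0],[0,0,0],0.0],[[0.0005,0,0],[0,0,0],0.0]]'
```

```text
time: 9.32
tool_pos: [527.7, 171.8, 238.1]
tcp_rot: [3.142, 0.001, 0.252]
contact_force: [-1.6, -0.5, -2.5]
grip_width: 21.7
time: 9.48
tool_pos: [527.9, 171.8, 238.0]
tcp_rot: [3.142, 0.002, 0.252]
contact_force: [-3.3, -1.3, -0.3]
grip_width: 22.0
```

Fence contact is felt at about 3.5 N. Now I'll lower gently onto the pin.

```bash
python3 -m pendant '[[[0,0,0.0005],[0,0,0],0.0],[[0,0,0.001],[0,0,0],0.0],[[0,0,0.001],[0,0,0],0.0]]'; python3 -m pendant '[[[0,0,0.0005],[0,0,0],0.0],[[0,0,0.0005],[0,0,0],0.0]]'
```

```text
time: 9.73
tool_pos: [527.9, 171.9, 237.0]
tcp_rot: [-3.142, 0.002, 0.252]
contact_force: [-5.5, -2.7, -1.3]
grip_width: 21.9
time: 9.9
tool_pos: [527.9, 171.9, 236.6]
tcp_rot: [3.142, 0.002, 0.252]
contact_force: [-5.8, -2.0, 0.9]
grip_width: 22.0
```

```bash
python3 -m pendant '[[[-0.0002,0,0.0005],[0,0,0],0.0],[[-0.0002,0,0.0005],[0,0,0],0.0]]'; python3 -m pendant '[[[0,0,0.0005],[0,0,0],0.0],[[0,0,0.0005],[0,0,0],0.0]]'
```

```text
time: 10.07
tool_pos: [527.8, 171.9, 236.6]
tcp_rot: [3.142, 0.001, 0.252]
contact_force: [-6.5, -1.0, 3.1]
grip_width: 21.7
time: 10.23
tool_pos: [527.7, 171.9, 236.5]
tcp_rot: [3.141, 0.001, 0.252]
contact_force: [-7.2, -0.6, 7.0]
grip_width: 21.4
```

It's riding on the pin: z holds at 236.5, i.e. about 46 mm up, with roughly 10 N down. I'll slide along +y (tool −y).

```bash
python3 -m pendant '[[[0,-0.0005,0],[0,0,0],0.0],[[0,-0.0015,0],[0,0,0],0.0],[[0,-0.0025,0],[0,0,0],0.0],[[0,-0.0035,0],[0,0,0],0.0],[[0,-0.004,0],[0,0,0],0.0],[[0,-0.004,0],[0,0,0],0.0]]'; python3 -m pendant '[[[0,-0.001,0],[0,0,0],0.0],[[0,-0.002,0],[0,0,0],0.0],[[0,-0.003,0],[0,0,0],0.0],[[0,-0.004,0],[0,0,0],0.0],[[0,-0.004,0],[0,0,0],0.0]]'
```

```text
time: 10.73
tool_pos: [527.2, 174.4, 236.4]
tcp_rot: [3.138, 0.001, 0.252]
contact_force: [-5.9, -9.0, 6.3]
grip_width: 21.6
time: 11.15
tool_pos: [526.2, 178.3, 236.4]
tcp_rot: [3.139, 0.001, 0.252]
contact_force: [-5.7, -9.9, 6.9]
grip_width: 21.7
```

```bash
python3 -m pendant '[[[0,-0.001,0],[0,0,0],0.0],[[0,-0.002,0],[0,0,0],0.0],[[0,-0.003,0],[0,0,0],0.0],[[0,-0.004,0],[0,0,0],0.0],[[0,-0.004,0],[0,0,0],0.0]]'; python3 -m pendant '[[[0,-0.0005,0],[0,0,0],0.0],[[0,-0.001,0],[0,0,0],0.0],[[0,-0.0015,0],[0,0,0],0.0],[[0,-0.0015,0],[0,0,0],0.0]]'
```

```text
time: 11.57
tool_pos: [525.1, 182.4, 236.2]
tcp_rot: [3.139, 0.001, 0.252]
contact_force: [-5.2, -8.5, 4.4]
grip_width: 21.7
time: 11.9
tool_pos: [524.6, 184.3, 235.8]
tcp_rot: [3.14, 0.002, 0.252]
contact_force: [-3.6, -3.5, -1.6]
grip_width: 21.7
```

```bash
python3 -m pendant '[[[0,-0.0005,0],[0,0,0],0.0],[[0,-0.001,0],[0,0,0],0.0],[[0,-0.001,0],[0,0,0],0.0]]'
```

```text
time: 12.15
tool_pos: [524.3, 185.7, 235.3]
tcp_rot: [3.141, 0.002, 0.252]
contact_force: [-3.8, -3.8, -0.9]
grip_width: 21.7
```

The plate is starting to drop: z falls to 235.3 and Fz is released at about 14.3 mm of travel. I'll lower gently.

```bash
python3 -m pendant '[[[0,-0.0005,0.0005],[0,0,0],0.0],[[0,-0.0005,0.0015],[0,0,0],0.0],[[0,-0.0005,0.0015],[0,0,0],0.0]]'
```

```text
time: 12.4
tool_pos: [524.1, 186.4, 233.9]
tcp_rot: [3.142, 0.002, 0.252]
contact_force: [-4.2, -3.2, -3.1]
grip_width: 21.8
```

```bash
python3 -m pendant '[[[0,0,0.001],[0,0,0],0.0],[[0,0,0.002],[0,0,0],0.0],[[0,0,0.0025],[0,0,0],0.0],[[0,0,0.0025],[0,0,0],0.0]]'; python3 -m pendant '[[[0,0,0.0004],[0,0,0],0.0],[[0,0,0.0006],[0,0,0],0.0],[[0,0,0.0006],[0,0,0],0.0]]'
```

```text
time: 12.73
tool_pos: [524.0, 186.5, 231.4]
tcp_rot: [-3.141, 0.002, 0.252]
contact_force: [-5.0, -1.3, -1.2]
grip_width: 21.7
time: 12.98
tool_pos: [524.0, 186.5, 230.9]
tcp_rot: [-3.141, 0.002, 0.252]
contact_force: [-5.3, -1.0, -0.7]
grip_width: 21.8
```

```bash
python3 -m pendant '[[[0,0,0.0004],[0,0,0],0.0],[[0,0,0.0006],[0,0,0],0.0],[[0,0,0.0006],[0,0,0],0.0]]'; python3 -m pendant '[[[0,0,0.0003],[0,0,0],0.0],[[0,0,0.0003],[0,0,0],0.0]]'
```

```text
time: 13.23
tool_pos: [524.0, 186.5, 230.7]
tcp_rot: [-3.141, 0.001, 0.252]
contact_force: [-7.5, -1.9, 3.8]
grip_width: 21.5
time: 13.4
tool_pos: [524.0, 186.5, 230.7]
tcp_rot: [-3.141, 0.001, 0.252]
contact_force: [-8.5, -1.9, 4.9]
grip_width: 21.9
```

It's seated: z = 230.7, so the underside is at 40.0 mm. I'll ease the load, open slowly and retreat upward.

```bash
python3 -m pendant '[[[-0.0004,0,-0.0005],[0,0,0],0.0],[[-0.0004,0,-0.0005],[0,0,0],0.024],[[-0.0004,0,-0.0005],[0,0,0],0.03],[[-0.0004,0,-0.0005],[0,0,0],0.04],[[-0.0004,0,-0.0005],[0,0,0],0.05],[[-0.0004,0,-0.0005],[0,0,0],0.05],[[-0.0004,0,-0.0005],[0,0,0],0.05],[[-0.0004,0,-0.0005],[0,0,0],0.05]]'; python3 -m pendant '[[[0,0,-0.002],[0,0,0],0.05],[[0,0,-0.01],[0,0,0],0.05],[[0,0,-0.025],[0,0,0],0.05],[[0,0,-0.045],[0,0,0],0.05],[[0,0,-0.07],[0,0,0],0.05],[[0,0,-0.095],[0,0,0],0.05],[[-0.02,0,-0.11],[0,0,0],0.05],[[-0.04,0,-0.12],[0,0,0],0.05],[[-0.05,0,-0.12],[0,0,0],0.05],[[-0.05,0,-0.12],[0,0,0],0.05]]'; python3 -c "
from h import *
snap('wrist','w6');snap('top','t6')"
```

```text
time: 14.07
tool_pos: [524.2, 186.4, 230.7]
tcp_rot: [3.141, -0.0, 0.252]
contact_force: [-0.1, 0.6, 0.4]
grip_width: 49.8
time: 14.9
tool_pos: [474.2, 173.7, 352.3]
tcp_rot: [3.141, -0.001, 0.252]
contact_force: [-0.5, 0.3, -0.2]
grip_width: 50.1
```

View pics/w6.png

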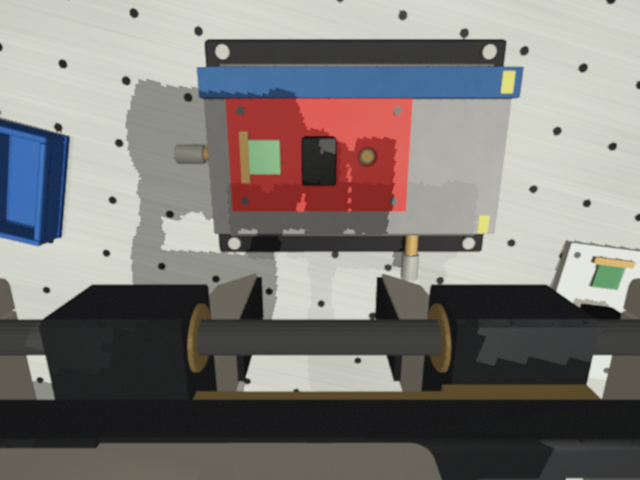

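The plate lies against the fence with the brass pin showing in its hole at (368,156), and the gripper is clear. One numeric check before handing in.

Run:
```python
from red import *
np.set_printoptions(precision=2,suppress=True)
c=load('w6');q=srt(quad(c,(0,130,60)));S=np.array([531,159.6,48]);Rz=R.from_euler('z',.252).as_matrix()
print(q)
for z in(48,54):print(z,[(Rz.T@(onz(c,x,z)-S))[:2] for x in q])
for z in(48,54):
  G=np.array([onz(c,x,z) for x in q]);print([round(float(np.linalg.norm(G[i]-G[i-1])),1) for i in range(4)])
```

```text
[[225.61  99.  ]
 [410.81  99.  ]
 [404.33 210.  ]
 [232.65 210.  ]]
48 [array([39.51, 93.31]), array([ 39.43, -35.4 ]), array([-39.34, -35.59]), array([-39.29,  93.23])]
54 [array([39.15, 91.95]), array([ 39.07, -34.06]), array([-38.04, -34.25]), array([-37.99,  91.87])]
[78.8, 128.7, 78.8, 128.8]
[77.1, 126.0, 77.1, 126.1]
```

```bash
python3 -c "
from plant import close_job;print(close_job())"
```

```text
the job is handed in; nothing more can be done
None
```

The red plate is on the alignment stage, long edge against the blue fence, with its hole over the brass pin. I've let go of it and handed the job in at about 15 s of robot time.

**How it went:** I gripped the plate by its block and eased it against the fence at about 3.5 N. I laid it on the pin with its hole about 22 mm to the −y side of the slot's middle. I then slid it about 15 mm towards +y until the hole dropped over the pin, lowered it until it seated, released it and moved clear.

**Forces:** The highest reading between moves was about 7 N up and 10 N sideways on the wrist. With the plate's weight that is roughly 15 N on the stage, against the 40 N limit. I only had readings at the end of each move, so brief peaks in between weren't seen.

**Final checks:**
- **Height:** when the plate seated, the arm's height put its underside 40.0 mm above the table, flush with the grey top.
- **Position:** in the last wrist picture it lies parallel to the fence, spanning stage x −39.4 to +39.5 mm. The hole is at stage y ≈ −6 mm, and the brass pin shows inside it.
- **Mismatches:** the pin had measured at y ≈ −7 mm. Together with a plate edge that reads 0.5 mm short of the fence face, that is within the camera's 2 mm calibration.
- **Other objects:** I touched none of them as far as I know. I saved a last overhead picture but did not inspect it.

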